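Sweep sorted heat sinks off the dismantling deck into their totes

ROBOT

A 6-joint arm with a two-finger parallel gripper is mounted at the origin on the work surface. World frame = base frame: x ahead of the robot, y to its left, z up, the work surface at z = 0. Lengths are in m, angles in rad, forces in N, time in s.
With the tool pointing down it reaches from about 0.25 to 0.725 m from the base axis. Payload 4 kg.
Tool frame: the origin (TCP) lies at the very end of the fingers, on their centre line; the grasp point (between the pads) lies 19 mm behind it; z points along the fingers, y is the line along which they close (so a half turn about z gives the same grasp; the last joint's range is limited). The gripper opens to 85 mm and grips with 20 to 120 N. Pads are 22 mm wide; open, the fingers measure 114 mm over their backs; the gripper's body (76 mm by 85 mm) begins 54 mm behind the grasp point. The pads swing forward as they close: fully open they stand 13 mm farther back than shut.
Start: joints at [1.136, 0.241, 0.005, 1.335, 0, 1.571], TCP at [0.211, 0.453, 0.231] pointing down, gripper open.
Joint ranges: [-2.72, 2.72], [-1.05, 1.87], [-1.09, 1.28], [-1.99, 2.15], [-1.42, 1.44], [-3.14, 3.14]. Speed limits (rad/s): [2.79, 2.79, 3.14, 3.14, 3.14, 3.14].

INTERFACE

Orientations are given as a unit quaternion [x, y, z, w].
In Python, from workcell import bot gives the robot as it stands.
- The arm moves only by the tool carry_out, never from a script. Its argument "increments" is one flat list of numbers, 5 for each row, row after row: the finger opening in cm, from 0 to 8.54, then the shift along the tool's x, y, z in cm, then the turn about the tool's z in rad. A call has exactly 5 rows; each row shifts and turns the commanded pose from where the row before left it, along the tool's axes as they then stand; what a row does not reach is not made up. A row lasts 1/8 s, in which the tool goes at most 62.5 mm and 10.7 degrees, less where a joint would pass 70% of its speed; a pose out of reach is approached as far as the arm can. A call with a gripper value outside its range is refused whole. The fingers move at their own pace and stop on an object; the grip force is fixed at half the most. Time passes only in rows, so rows that do not move let the fingers close, or fill a call up. It gives the time, the measured TCP pose, the force, the opening and the grip force at its end, in the units of the state.
- bot.get_obs(): the state, without advancing time (a new reading comes with each control period).
- bot.camera(name): name is "scene" or "side" or "wrist"; returns a dict with "pixels" (480x640x3 uint8, blue, green, red), "range_z" (480x640 float32, m along the optical axis (not along the pixel's ray), 0 where there is no reading), "mtx" (3x3 intrinsics, pixels), "eye" and "attitude" of the camera in the world. Camera axes: x right, y down, z forward; pixel columns grow to the right and rows downward; lengths in m; the calibration is good to about 2 mm. A picture is of the moment at which its call begins.
- bot.job_done(): hands the job in; it is judged then, once.
Trained networks look in a picture, given as the dict that the camera call returned (one of the last four; its "shot" number tells which), for a name from the list of things; names that differ only in an ending like _2 or _b are one class to them, and where a whole thing is asked for, a point or a joint stands for the part that bears it (a point fixed in the world has none). Each returns a list of dicts, best first, with "p" (0 to 1); they miss things now and then, are a little off and sometimes report something else, mostly with a low value. They report only what shows in the picture. A call takes as long as a camera call.
- bot.find_in(picture, name): "xyz" ([x, y, z] in m, in the coordinates of the camera as it stood for that picture, good to about 4 mm: the middle of the surface that is visible of it).
- bot.regions_of(picture, name): "mask" (480x640 bool, what is visible of it).
- bot.place_of(picture, name): "xyz" ([x, y, z] in m, in the coordinates of the camera as it stood for that picture, good to about 4 mm: a listed point, or the origin of a listed thing).
The state is a dict: "clock": time; "joint_pos": joint angles; "joint_vel": joint speeds; "tau": joint torques, N m; "eef_pos": TCP position; "tool_rot": TCP orientation; "ft_force": force on the tool from outside, world axes, zero at the start; "ft_torque": the same for the moment, N m; "grip_width": finger opening in m; "grasp_force": force on a finger pad.
Only numpy, scipy, OpenCV 4.12 (cv2) and the standard library are available. Lean on these libraries where they do the work, as an engineer would, in place of code of your own. Each camera call takes 0.05 s, during which the arm holds its last target. There are 200 camera calls.

TASK

Three stripped heat sinks are left on the sorting deck: sweep the two silver aluminium ones along the deck and over its open end into the blue tote, and the copper one over the other end into the grey tote, using the fingers as a sweep and never picking one up off the deck or carrying it. Leave the battery and the other components on the deck standing just where they are, and finish with the gripper clear.

Things in the scene. Friction and masses are not known exactly. Their poses are not given: they have to be found in the camera images.
- stand: sorting stand, fixed: black rubber deck 320 mm deep (its x) by 340 mm wide (its y) on blue legs, top 145 mm above the bench. Origin: at bench level under the deck's centre; x points away from the robot, y left, yaw up to 0.1 rad. Near and far edges (x = -158, +158 mm) have 4 mm steel rims standing 15 mm above the deck; the left and right ends (y = +170, -170 mm) are open, no lip.
- deck_top (a point): centre of the deck's top face, axes as the stand's. The heat sinks lie one each in three lanes along y, near x = -115, 0 and +115 mm (within 8 mm), at y within 80 mm of the centre. The components that stay stand between the lanes, near x = -57 and +57 mm (within 3 mm), y 40 to 80 mm either side of the centre.
- blue_tote: fixed blue plastic tote with some aluminium heat sinks already in it: 400 mm (its x) by 300 mm (its y), 120 mm high, walls and floor 5 mm. Origin: centre of its underside. It stands at the left or right open end of the stand (varies; read its position), tucked about 50 mm under the deck, so what goes over that end falls in; its rim is 25 mm below the deck's top.
- grey_tote: fixed grey plastic tote with some copper heat sinks already in it: 400 mm (its x) by 300 mm (its y), 120 mm high, walls and floor 5 mm. Origin: centre of its underside. It stands at the left or right open end of the stand (varies; read its position), tucked about 50 mm under the deck, so what goes over that end falls in; its rim is 25 mm below the deck's top.
- alu_sink_a: heat sink with upright plate fins, silver-coloured aluminium (about 50 to 100 g), 40 x 40 mm and 24 mm high, lying fins up on the deck. Origin: centre of its underside, z up. It rests loose and slides when pushed at its foot. Its start yaw is within 0.35 rad of the stand's.
- alu_sink_b: heat sink with upright plate fins, silver-coloured aluminium (about 50 to 100 g), 40 x 40 mm and 24 mm high, lying fins up on the deck. Origin: centre of its underside, z up. It rests loose and slides when pushed at its foot. Its start yaw is within 0.35 rad of the stand's.
- copper_sink: heat sink with upright plate fins, copper-coloured (about 110 to 225 g), 40 x 40 mm and 24 mm high, lying fins up on the deck. Origin: centre of its underside, z up. It rests loose and slides when pushed at its foot. Its start yaw is within 0.35 rad of the stand's.
- battery: orange lithium battery pack with a white band, lying on the deck: 30 mm (x) by 60 mm (y), 20 mm high. Origin: centre of its underside. Stays.
- capacitor: upright blue can capacitor with a silver top, 30 mm across, 42 mm high, easily knocked over. Origin: centre of its underside. Stays.
- transformer: small steel transformer with yellow winding, 30 x 32 mm, 26 mm high. Origin: centre of its underside. Stays.
- choke: green ring choke lying flat, 30 mm across, 14 mm high. Origin: centre of its underside. Stays.

How it is judged:
At the end, for the whole second after the job is handed in: Both aluminium heat sinks at rest inside the blue tote, the copper one inside the grey tote (origin between the walls, under 110 mm above the tote's underside, below 50 mm/s); battery, capacitor, transformer and choke within 20 mm of their starts and tilted less than 0.3 rad (x of alu_sink_a in the frame of blue_tote between -0.195 and 0.195 m and y of alu_sink_a in the frame of blue_tote between -0.145 and 0.145 m and z of each of alu_sink_a, alu_sink_b in the frame of blue_tote below 0.11 m and linear speed of each of alu_sink_a, alu_sink_b, copper_sink below 0.05 m/s and x of alu_sink_b in the frame of blue_tote between -0.195 and 0.195 m and y of alu_sink_b in the frame of blue_tote between -0.145 and 0.145 m and x of copper_sink in the frame of grey_tote between -0.195 and 0.195 m and y of copper_sink in the frame of grey_tote between -0.145 and 0.145 m and z of copper_sink in the frame of grey_tote below 0.11 m and distance of each of battery, capacitor, transformer, choke from where it was at the start of the episode below 0.02 m and angle between each of battery, capacitor, transformer, choke's own z axis and vertical below 0.3 rad); the robot touches nothing.
It fails at once if a heat sink is carried out past an open end of the deck at deck height (45 mm or more beyond it) instead of being swept over the edge ((z of alu_sink_a in the frame of stand above 0.147 m and (y of alu_sink_a in the frame of stand above 0.215 m or y of alu_sink_a in the frame of stand below -0.215 m)) or (z of alu_sink_b in the frame of stand above 0.147 m and (y of alu_sink_b in the frame of stand above 0.215 m or y of alu_sink_b in the frame of stand below -0.215 m)) or (z of copper_sink in the frame of stand above 0.147 m and (y of copper_sink in the frame of stand above 0.215 m or y of copper_sink in the frame of stand below -0.215 m))).
It fails at once if a heat sink is lifted more than 30 mm off the deck (they are swept, never picked up) (z of any of alu_sink_a, alu_sink_b, copper_sink in the frame of stand above 0.175 m).
It fails at once if the battery, capacitor, transformer or choke is moved more than 20 mm or knocked over (distance of any of battery, capacitor, transformer, choke from where it was at the start of the episode above 0.02 m or angle between any of battery, capacitor, transformer, choke's own z axis and vertical above 0.3 rad).
It also fails if it takes over 56 s, if anything falls off the work surface, if the arm or the gripper's body presses on something with over 40 N, if the wrist force passes 120 N, or if a joint passes its speed limit or range.

## Working session

There is one attempt and no reset: what is moved stays moved. The work goes in short steps, Python scripts to look and compute and a tool call to move; the robot and the scene stay as the last step left them, time stands still between calls to the robot, and variables do not carry over. Pictures are saved under pics/ and viewed, at most 10 in all, crops included, and the job is handed in when it is done.

Besides the shell and the picture viewer there is one more tool, called after "Call:" as a command line: name --argument value ..., lists and objects as JSON in quotes. carry_out: Moves the arm, as the interface text tells. Its arguments: {"type":"object","properties":{"increments":{"type":"array","items":{"type":"number"}}},"required":["increments"]}

```bash
mkdir -p pics
cat > h.py <<'E'
import numpy as np, cv2
from scipy.spatial.transform import Rotation as R
from workcell import bot
def T(c):
    a=np.array(c['attitude'],float)
    return (a if a.shape==(3,3) else R.from_quat(a).as_matrix()), np.array(c['eye'],float)
def w(c,p):
    r,e=T(c); return r@np.array(p)+e
E
python3 - <<'E'
from h import *
o=bot.get_obs(); print(o['clock'],o['eef_pos'],o['tool_rot'],o['grip_width'])
for n in ['scene','side']:
    c=bot.camera(n); cv2.imwrite(f'pics/{n}0.png',c['pixels']); print(n,c['attitude'],c['eye'])
    for k in ['deck_top','stand','blue_tote','grey_tote','alu_sink_a','copper_sink','battery','capacitor','transformer','choke']:
        print(k,[(np.round(w(c,d['xyz']),3).tolist(),round(d['p'],2)) for d in bot.place_of(c,k)[:4]])
E
```

```text
0.0 [0.21032474 0.4528956  0.230405  ] [ 2.15667863e-01  9.76466194e-01 -1.04789213e-03 -2.16720226e-04] 0.08546759575629609
scene [ 0.90497657  0.27356973 -0.09129811 -0.31279651] [ 0.86061917 -0.45610317  0.79886816]
deck_top []
stand []
blue_tote [([0.578, -0.289, 0.004], 0.83)]
grey_tote []
alu_sink_a [([0.669, 0.029, 0.142], 0.77), ([0.558, -0.06, 0.146], 0.63)]
copper_sink [([0.444, 0.015, 0.147], 0.65)]
battery [([0.509, 0.05, 0.146], 0.71)]
capacitor [([0.504, -0.096, 0.144], 0.78)]
transformer [([0.618, -0.064, 0.143], 0.77)]
choke [([0.611, 0.034, 0.146], 0.78)]
side [ 0.89351284 -0.02540243  0.02038231 -0.44785498] [ 0.48043338 -0.89661425  0.78806269]
deck_top [([0.561, -0.022, 0.146], 0.98)]
stand []
blue_tote [([0.581, -0.287, 0.005], 0.72)]
grey_tote []
alu_sink_a [([0.563, -0.058, 0.145], 0.67), ([0.672, 0.03, 0.144], 0.66)]
copper_sink [([0.439, 0.016, 0.148], 0.75)]
battery [([0.507, 0.052, 0.143], 0.56)]
capacitor [([0.508, -0.088, 0.142], 0.89)]
transformer [([0.623, -0.069, 0.145], 0.76), ([0.563, -0.06, 0.142], 0.38)]
choke [([0.618, 0.033, 0.145], 0.64)]
```

View pics/side0.png

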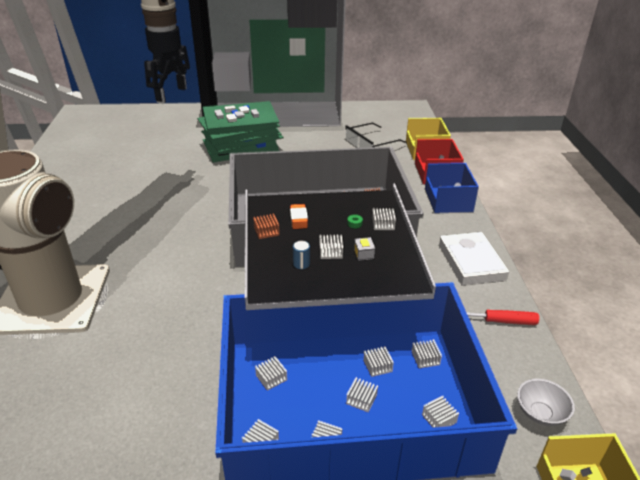

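View pics/scene0.png

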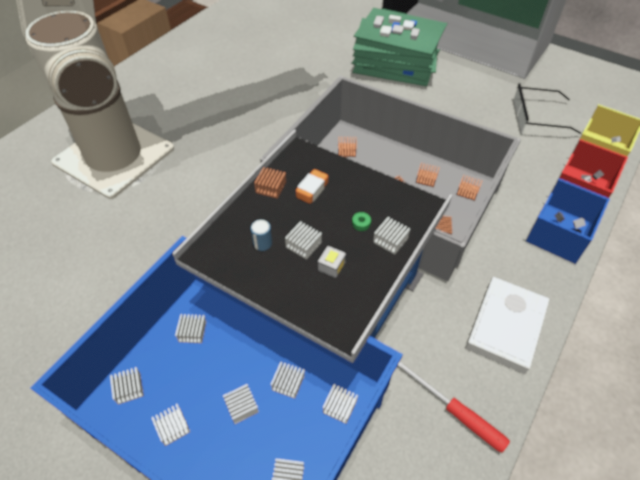

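The blue tote is on the right (−y, the near side in the side view) and the grey tote is on the left. The copper sink is in the near lane at (266,226). The aluminium sinks are in the middle lane at (331,246) and the far lane at (384,219). Next I'll get the deck yaw and height from depth.

Run:
```python
from h import *
for n in ['side','scene']:
    c=bot.camera(n); r,e=T(c); K=np.array(c['mtx']); z=c['range_z']
    v,u=np.mgrid[:480,:640]
    P=np.stack([(u-K[0,2])/K[0,0]*z,(v-K[1,2])/K[1,1]*z,z],-1)@r.T+e
    ok=(z>0)&(P[...,0]>.36)&(P[...,0]<.76)&(P[...,1]>-.25)&(P[...,1]<.2)
    px=c['pixels'].max(-1)
    d=ok&(abs(P[...,2]-.145)<.006)&(px<60)
    q=P[d]; A=np.c_[q[:,:2]-[.56,-.02],np.ones(len(q))]
    print(n,d.sum(),'deck plane',np.linalg.lstsq(A,q[:,2],rcond=None)[0].round(4))
    print(' rect',cv2.minAreaRect((q[:,:2]*1000).astype(np.float32)))
    for s in (-1,1):
        m=ok&(abs(P[...,2]-.160)<.004)&(abs(P[...,0]-.561-s*.158)<.025)
        t=P[m]
        if len(t)>20: f=np.polyfit(t[:,1],t[:,0],1); print(' rim',s,len(t),f.round(4),t[:,1].min(),t[:,1].max())
    for k in ['alu_sink_a','copper_sink','capacitor','battery','transformer','choke']:
        for g in bot.regions_of(c,k)[:3]:
            m=g['mask']&(P[...,2]>.15)&ok
            if m.sum()>15: 
                t=P[m]; print(' ',k,round(g['p'],2),np.median(t,0).round(3),t.min(0).round(3),t.max(0).round(3))
```

```text
side 14175 deck plane [ 0.0015 -0.0009  0.1449]
 rect ((564.066162109375, -16.625167846679688), (312.7922668457031, 342.33123779296875), 2.2532877922058105)
 rim -1 306 [-0.0271  0.4067] -0.1924490411351477 0.14481818138662017
 rim 1 290 [-0.0381  0.72  ] -0.1813271274046918 0.15707129046402069
  alu_sink_a 0.67 [0.672 0.02  0.162] [0.652 0.004 0.15 ] [0.693 0.05  0.171]
  alu_sink_a 0.57 [ 0.561 -0.068  0.161] [ 0.542 -0.081  0.15 ] [ 0.581 -0.036  0.172]
  copper_sink 0.62 [0.442 0.007 0.162] [ 0.418 -0.012  0.15 ] [0.466 0.035 0.171]
  capacitor 0.69 [ 0.505 -0.103  0.176] [ 0.491 -0.111  0.15 ] [ 0.52  -0.078  0.19 ]
  battery 0.76 [0.506 0.035 0.164] [0.491 0.014 0.15 ] [0.521 0.076 0.168]
  transformer 0.58 [ 0.621 -0.08   0.169] [ 0.606 -0.09   0.15 ] [ 0.639 -0.052  0.175]
  choke 0.53 [0.616 0.023 0.158] [0.602 0.011 0.15 ] [0.631 0.044 0.162]
scene 24492 deck plane [-0.0008  0.0019  0.1463]
 rect ((560.7203369140625, -13.888320922851562), (306.2836608886719, 336.0152587890625), 2.1783902645111084)
 rim -1 626 [-0.035   0.4047] -0.18954393243216716 0.1507901296860572
 rim 1 590 [-0.0388  0.7195] -0.17761545865405448 0.16186178068737944
  alu_sink_a 0.87 [0.672 0.024 0.165] [0.65  0.008 0.15 ] [0.692 0.051 0.173]
  alu_sink_a 0.73 [0.616 0.028 0.159] [0.602 0.015 0.15 ] [0.63  0.047 0.163]
  alu_sink_a 0.71 [ 0.562 -0.06   0.166] [ 0.54  -0.077  0.15 ] [ 0.582 -0.034  0.173]
  copper_sink 0.93 [0.445 0.01  0.166] [ 0.417 -0.009  0.15 ] [0.466 0.04  0.174]
  capacitor 0.81 [ 0.51  -0.096  0.183] [ 0.49  -0.106  0.15 ] [ 0.521 -0.075  0.191]
  battery 0.77 [0.509 0.045 0.166] [0.489 0.019 0.15 ] [0.522 0.08  0.17 ]
  transformer 0.72 [ 0.623 -0.074  0.171] [ 0.605 -0.085  0.15 ] [ 0.638 -0.05   0.177]
  choke 0.8 [0.617 0.029 0.159] [0.602 0.015 0.15 ] [0.63  0.047 0.163]
```

Call:
carry_out --increments '[1.5,0,0,0,0.18,1.5,0,0,0,0.18,1.5,0,0,0,0.18,1.5,0,0,0,0.18,1.5,0,0,0,0.18]'

```text
clock: 2.42
eef_pos: [0.2106, 0.4535, 0.2313]
tool_rot: [0.621, 0.784, -0.0, -0.0]
ft_force: [-0.3, -0.1, 0.2]
grip_width: 0.0148
grasp_force: 0.0
```

Call:
carry_out --increments '[1.5,0,0,0,0.18,1.5,-3.8,4.4,0,0.015,1.5,-3.8,4.4,0,0,1.5,-3.8,4.4,0,0,1.5,-3.8,4.4,0,0]'

```text
clock: 3.05
eef_pos: [0.3945, 0.3084, 0.2315]
tool_rot: [0.692, 0.722, 0.0, 0.0]
ft_force: [-0.3, -0.2, -0.0]
grip_width: 0.0151
grasp_force: 0.0
```

Call:
carry_out --increments '[1.5,-3.8,4.4,0,0,1.5,-3.8,4.4,0,0,1.5,-3.8,4.4,0,0,1.5,-3.8,4.4,0,0,1.5,0,0,0,0]'

```text
clock: 3.68
eef_pos: [0.5779, 0.1617, 0.2301]
tool_rot: [0.695, 0.719, -0.0, 0.0]
ft_force: [-0.8, -0.8, -0.7]
grip_width: 0.015
grasp_force: 0.0
```

Call:
carry_out --increments '[1.5,-3.6,4.6,0,0,1.5,-3.6,4.5,0,0,1.5,0,0,3,0,1.5,0,0,3,0,1.5,0,0,0,0]'

```text
clock: 4.3
eef_pos: [0.6666, 0.097, 0.168]
tool_rot: [0.692, 0.722, -0.003, -0.002]
ft_force: [-0.2, -0.0, 0.5]
grip_width: 0.0147
grasp_force: 0.0
```

Call:
carry_out --increments '[1.5,0,0.4,1.0,0,1.5,0,0,0.7,0,1.5,-1.5,0,0,0,1.5,-1.5,0,0,0,1.5,-1.5,0,0,0]'

```text
clock: 4.92
eef_pos: [0.6753, 0.0504, 0.155]
tool_rot: [0.693, 0.721, 0.0, 0.0]
ft_force: [0.5, 1.1, 0.0]
grip_width: 0.0145
grasp_force: 0.3
```

Run:
```python
from h import *
c=bot.camera('scene'); cv2.imwrite('pics/a1.png',cv2.resize(c['pixels'][100:340,160:480],None,fx=2,fy=2))
print([(np.round(w(c,d['xyz']),3).tolist(),round(d['p'],2)) for d in bot.place_of(c,'alu_sink_a')[:4]])
o=bot.get_obs();print(o['eef_pos'],o['ft_force'])
```

```text
[([0.558, -0.058, 0.148], 0.73), ([0.674, 0.021, 0.145], 0.65)]
[0.67532146 0.04913874 0.15481376] [ 0.11933041 -0.6065716  -0.45080804]
```

View pics/a1.png

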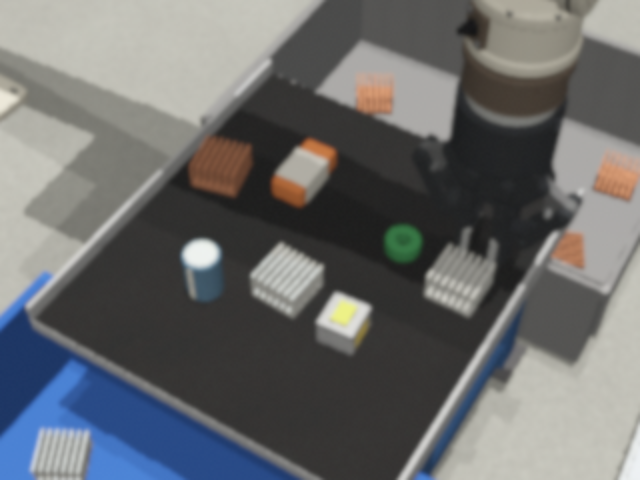

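The fingers are touching the far sink at crop (460,275) and it is moving squarely down its lane.

Call:
carry_out --increments '[1.5,-1.0,0,0.5,0,1.5,-1.5,0,0,0,1.5,-1.5,0,0,0,1.5,-1.5,0,0,0,1.5,-1.5,0,0,0]'

```text
clock: 5.65
eef_pos: [0.6779, -0.0194, 0.1493]
tool_rot: [0.693, 0.721, -0.0, 0.0]
ft_force: [-0.1, 0.8, 0.3]
grip_width: 0.0152
grasp_force: 0.1
```

Run:
```python
from h import *
c=bot.camera('side')
print([(np.round(w(c,d['xyz']),3).tolist(),round(d['p'],2)) for d in bot.place_of(c,'alu_sink_a')[:4]])
o=bot.get_obs();print(o['eef_pos'],o['ft_force'])
```

```text
[([0.675, -0.049, 0.147], 0.77), ([0.561, -0.061, 0.143], 0.56), ([0.439, 0.015, 0.147], 0.35)]
[ 0.67795797 -0.02050049  0.14929752] [-0.54207981  0.30827028  0.57240445]
```

Call:
carry_out --increments '[1.5,-1.5,0,0,0,1.5,-1.5,0,0,0,1.5,-1.5,0,0,0,1.5,-1.5,0,0,0,1.5,-1.5,0,0,0]'

```text
clock: 6.38
eef_pos: [0.681, -0.0941, 0.1494]
tool_rot: [0.693, 0.721, 0.0, 0.0]
ft_force: [-0.1, 1.2, 0.6]
grip_width: 0.015
grasp_force: 0.3
```

Call:
carry_out --increments '[1.5,-1.5,0,0,0,1.5,-1.5,0,0,0,1.5,-1.5,0,0,0,1.5,-1.5,0,0,0,1.5,-1.5,0,0,0]'

```text
clock: 7.0
eef_pos: [0.6841, -0.1691, 0.1493]
tool_rot: [0.692, 0.721, -0.0, 0.0]
ft_force: [1.5, 0.4, 0.1]
grip_width: 0.0151
grasp_force: 0.0
```

```bash
cat > s.py <<'E'
from h import *
import sys
c=bot.camera(sys.argv[1])
for k in sys.argv[2:]: print(k,[(np.round(w(c,d['xyz']),3).tolist(),round(d['p'],2)) for d in bot.place_of(c,k)[:10]])
o=bot.get_obs();print(o['clock'],o['eef_pos'],o['ft_force'])
E
python3 s.py side alu_sink_a
```

```text
alu_sink_a [([0.681, -0.193, 0.126], 0.91), ([0.561, -0.056, 0.145], 0.9)]
7.1 [ 0.68384219 -0.17034471  0.14903277] [ 0.26161916  0.2156371  -0.12734606]
```

Call:
carry_out --increments '[1.5,-1.2,0,0,0,1.5,0,0,0,0,1.5,0,0,-3,0,1.5,0,0,-3,0,1.5,1,-2,-1,0]'

```text
clock: 7.72
eef_pos: [0.6658, -0.1709, 0.2213]
tool_rot: [0.692, 0.722, 0.001, 0.002]
ft_force: [0.7, -0.0, -0.1]
grip_width: 0.0149
grasp_force: 0.0
```

```bash
python3 s.py side alu_sink_a
```

```text
alu_sink_a [([0.56, -0.059, 0.144], 0.81), ([0.686, -0.244, 0.03], 0.74)]
7.825 [ 0.66388299 -0.16987606  0.22191154] [ 0.28304553 -0.02150585  0.07056169]
```

Call:
carry_out --increments '[1.5,4.4,-2.5,0,0,1.5,4.4,-2.5,0,0,1.5,4.4,-2.5,0,0,1.5,4.5,-2.4,0,0,1.5,0,0,0,0]'

```text
clock: 8.45
eef_pos: [0.5563, 0.005, 0.2192]
tool_rot: [0.691, 0.723, -0.0, -0.001]
ft_force: [1.2, 0.0, 0.3]
grip_width: 0.0151
grasp_force: 0.0
```

Call:
carry_out --increments '[1.5,0,0,2.0,0,1.5,0,0,2.0,0,1.5,0,0,1.5,0,1.5,0,0,0,0,1.5,0,0,0,0]'

```text
clock: 9.07
eef_pos: [0.5586, 0.0017, 0.1648]
tool_rot: [0.693, 0.721, 0.0, 0.0]
ft_force: [0.1, -0.4, -0.1]
grip_width: 0.0155
grasp_force: 0.0
```

Call:
carry_out --increments '[1.5,0,0,1.5,0,1.5,-1.2,0,0,0,1.5,-1.5,0,0,0,1.5,-1.5,0,0,0,1.5,-1.5,0,0,0]'

```text
clock: 9.7
eef_pos: [0.5605, -0.0563, 0.1496]
tool_rot: [0.693, 0.721, 0.0, 0.0]
ft_force: [0.8, 0.3, 0.2]
grip_width: 0.0151
grasp_force: 0.3
```

```bash
python3 s.py side alu_sink_a transformer capacitor
```

```text
alu_sink_a [([0.565, -0.089, 0.14], 0.75), ([0.685, -0.246, 0.03], 0.73), ([0.508, -0.09, 0.144], 0.31)]
transformer [([0.621, -0.072, 0.147], 0.94)]
capacitor [([0.506, -0.089, 0.143], 0.86)]
9.9 [ 0.56034996 -0.05556117  0.14942868] [0.40821383 0.55426101 0.16018883]
```

Call:
carry_out --increments '[1.5,-1.5,0,0,0,1.5,-1.5,0,0,0,1.5,-1.5,0,0,0,1.5,-1.5,0,0,0,1.5,-1.5,0,0,0]'

```text
clock: 10.52
eef_pos: [0.5634, -0.131, 0.1493]
tool_rot: [0.693, 0.721, 0.0, -0.0]
ft_force: [0.0, 0.9, 1.5]
grip_width: 0.0148
grasp_force: 0.5
```

Call:
carry_out --increments '[1.5,-1.5,0,0,0,1.5,-1.5,0,0,0,1.5,-1.5,0,0,0,1.5,-1.0,0,0,0,1.5,0,0,0,0]'

```text
clock: 11.15
eef_pos: [0.5655, -0.1858, 0.1491]
tool_rot: [0.693, 0.721, -0.0, -0.0]
ft_force: [-0.4, 0.7, -0.1]
grip_width: 0.0151
grasp_force: 0.0
```

Call:
carry_out --increments '[1.5,0,0,0,0,1.5,0,0,0,0,1.5,0,0,-2.5,0,1.5,0,0,-2.5,0,1.5,0,0,-2.5,0]'

```text
clock: 11.78
eef_pos: [0.5656, -0.1843, 0.2251]
tool_rot: [0.692, 0.722, -0.0, -0.0]
ft_force: [0.2, -0.4, -0.8]
grip_width: 0.0151
grasp_force: 0.0
```

```bash
python3 s.py side alu_sink_a transformer capacitor copper_sink
```

```text
alu_sink_a [([0.569, -0.246, 0.028], 0.94), ([0.689, -0.244, 0.029], 0.76)]
transformer [([0.688, -0.245, 0.028], 0.75), ([0.62, -0.07, 0.145], 0.57)]
capacitor [([0.506, -0.089, 0.142], 0.93)]
copper_sink [([0.442, 0.017, 0.147], 0.65), ([0.686, -0.243, 0.032], 0.59), ([0.62, -0.07, 0.146], 0.57)]
12.025 [ 0.56523843 -0.18441781  0.22330999] [ 0.35643215 -0.28401357  0.03588005]
```

Call:
carry_out --increments '[1.5,3.6,-2.9,0,0,1.5,3.6,-2.9,0,0,1.5,3.6,-2.9,0,0,1.5,3.5,-2.9,0,0,1.5,0,0,0,0]'

```text
clock: 12.65
eef_pos: [0.4408, -0.0449, 0.223]
tool_rot: [0.691, 0.723, -0.001, -0.002]
ft_force: [0.5, -0.2, 0.3]
grip_width: 0.0151
grasp_force: 0.0
```

Call:
carry_out --increments '[1.5,0,0,2.0,0,1.5,0,0,2.0,0,1.5,0,0,1.5,0,1.5,0,0,0,0,1.5,0,0,0,0]'

```text
clock: 13.28
eef_pos: [0.4443, -0.0471, 0.1693]
tool_rot: [0.693, 0.721, -0.0, 0.0]
ft_force: [0.5, 0.5, 0.2]
grip_width: 0.0148
grasp_force: 0.0
```

Call:
carry_out --increments '[1.5,0,0,1.9,0,1.5,1.2,0,0,0,1.5,1.5,0,0,0,1.5,1.5,0,0,0,1.5,1.5,0,0,0]'

```text
clock: 13.9
eef_pos: [0.442, 0.0112, 0.151]
tool_rot: [0.692, 0.722, 0.0, 0.001]
ft_force: [0.3, -1.7, 1.4]
grip_width: 0.0149
grasp_force: 1.3
```

```bash
python3 s.py side copper_sink battery; python3 s.py scene copper_sink battery
```

```text
copper_sink [([0.445, 0.044, 0.145], 0.56)]
battery [([0.504, 0.049, 0.144], 0.63)]
14.05 [0.44168536 0.01151194 0.15058166] [-0.04226154 -0.32577877  0.24365715]
copper_sink [([0.445, 0.044, 0.146], 0.65)]
battery [([0.503, 0.05, 0.147], 0.56)]
14.2 [0.44154272 0.01036142 0.1503256 ] [-0.82089918 -0.51653822 -0.56843117]
```

Call:
carry_out --increments '[1.5,1.5,0,0,0,1.5,1.5,0,0,0,1.5,1.5,0,0,0,1.5,1.5,0,0,0,1.5,1.5,0,0,0]'

```text
clock: 14.82
eef_pos: [0.4383, 0.0864, 0.1503]
tool_rot: [0.692, 0.722, -0.0, -0.0]
ft_force: [0.2, -1.7, 0.3]
grip_width: 0.0147
grasp_force: 0.7
```

Call:
carry_out --increments '[1.5,1.5,0,0,0,1.5,1.5,0,0,0,1.5,1.5,0,0,0,1.5,1.5,0,0,0,1.5,1.0,0,0,0]'

```text
clock: 15.45
eef_pos: [0.4354, 0.1565, 0.1502]
tool_rot: [0.692, 0.722, 0.0, -0.0]
ft_force: [-0.4, -0.3, -0.1]
grip_width: 0.015
grasp_force: 0.0
```

Call:
carry_out --increments '[1.5,0,0,0,0,1.5,0,0,0,0,1.5,0,0,-2.5,0,1.5,0,0,-2.5,0,1.5,0,0,-4,0]'

```text
clock: 16.08
eef_pos: [0.4347, 0.1542, 0.2401]
tool_rot: [0.693, 0.721, -0.001, -0.001]
ft_force: [-0.2, -0.5, -0.8]
grip_width: 0.0149
grasp_force: 0.0
```

```bash
cat >> s.py <<'E'
cv2.imwrite('pics/end_%s.png'%sys.argv[1],c['pixels'])
E
python3 s.py scene copper_sink battery capacitor transformer choke alu_sink_a; python3 s.py side copper_sink battery
```

```text
copper_sink []
battery [([0.504, 0.05, 0.148], 0.69), ([0.567, -0.245, 0.031], 0.41)]
capacitor [([0.505, -0.096, 0.145], 0.87)]
transformer [([0.615, -0.067, 0.147], 0.72)]
choke [([0.616, 0.036, 0.145], 0.56), ([0.618, -0.068, 0.144], 0.32)]
alu_sink_a [([0.569, -0.242, 0.028], 0.92), ([0.687, -0.244, 0.027], 0.62)]
16.425 [0.43487012 0.15459734 0.2391368 ] [-0.25794505 -0.30083096  0.19253316]
copper_sink [([0.689, -0.245, 0.028], 0.38)]
battery [([0.505, 0.051, 0.142], 0.87)]
16.575 [0.43502696 0.15485416 0.23932912] [-0.03934821  0.72310414  0.98890033]
```

View pics/end_scene.png

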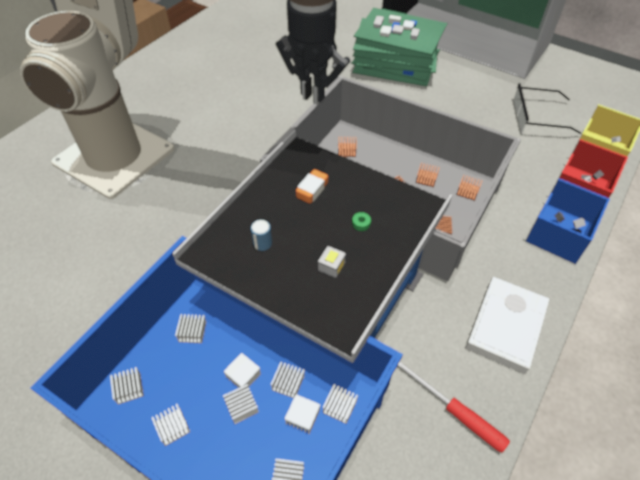

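Both aluminium sinks are in the blue tote, upside down at (242,370) and (302,412), and the components that stay haven't moved. The copper sink has left the deck but the rim hides it, so I'll check with the wrist camera.

```bash
python3 s.py wrist copper_sink grey_tote
```

```text
copper_sink []
grey_tote [([0.557, 0.248, -0.0], 0.55)]
16.725 [0.43534995 0.15502807 0.2398056 ] [ 0.26708112 -0.10277047  0.40093234]
```

View pics/end_wrist.png

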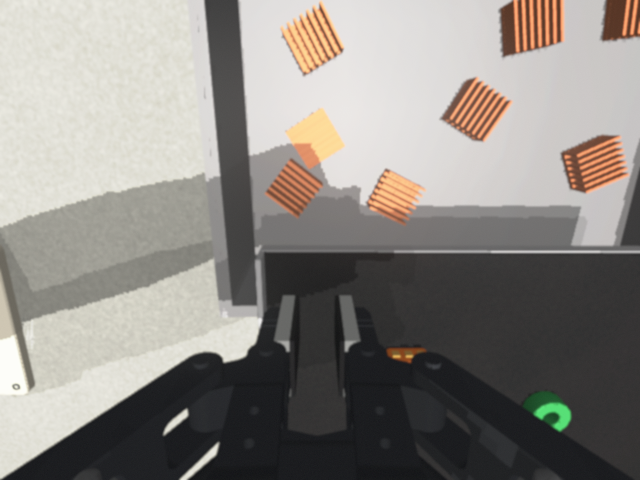

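The copper sink is in the grey tote, upside down at about (315,138) and well inside the walls. The gripper is clear above the deck, so I'm handing in.

```bash
python3 -c "
from workcell import bot
print(bot.job_done())"
```

```text
the job is handed in; nothing more can be done
None
```

I swept both aluminium heat sinks into the blue tote and the copper one into the grey tote, left the four components where they stood with the gripper clear, and handed the job in at about 17 s; no verdict was returned.

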